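# Mirror the packing kit for the left-handed packer

### The arm

A 6-joint arm with a two-finger parallel gripper is mounted at the origin on a cart in front of the work surface, level with it; the furniture and walls round the work are solid. World frame = base frame: x ahead of the robot, y to its left, z up, the work surface at z = 0. Lengths are in mm, angles in degrees, forces in N, time in s.
With the tool pointing down it reaches from about 350 to 850 mm from the base axis. Payload 8.1 kg.
Tool frame: the origin (TCP) lies midway between the tips of the shut fingers; the grasp point (between the pads) lies 19 mm behind it; z points along the fingers, y is the line along which they close (so a half turn about z gives the same grasp; the last joint's range is limited). The gripper opens to 85 mm and grips with 20 to 120 N. Pads are 22 mm wide; open, the fingers measure 114 mm over their backs; the gripper's body (76 mm by 85 mm) begins 54 mm behind the grasp point. The pads swing forward as they close: fully open they stand 13 mm farther back than shut.
Start: joints at [-71.07, 7.471, 85.268, -0, 87.261, -4.893], TCP at [242.373, -548.872, 231.292] pointing down, gripper open.
Joint ranges: [-169.43, 169.43], [-51.17, 129.36], [1.28, 143.12], [-76.62, 256.62], [0, 156.53], [-152.29, 152.29]. Speed limits (degrees/s): [136.94, 136.94, 159.86, 180, 180, 180].

### API

Orientations are given as [roll, pitch, yaw] about the fixed x, y, z axes, in that order (R = Rz(yaw) Ry(pitch) Rx(roll)).
In Python, from bench import r, optics, workorder gives the robot as it stands.
- The arm moves only by the tool hand_motion, called after "Emit:" in YAML: its name, and indented under it one key for each argument. Schema: {"type":"object","properties":{"deltas":{"type":"array","items":{"type":"object","properties":{"ax":{"type":"number"},"ay":{"type":"number"},"az":{"type":"number"},"dx":{"type":"number"},"dy":{"type":"number"},"dz":{"type":"number"},"aperture":{"type":"number"}},"additionalProperties":false,"required":["aperture"]},"minItems":1,"maxItems":8},"clamp_n":{"type":"number"},"only":{"type":"string"},"quiet":{"type":"boolean"},"lines":{"type":"string"}},"required":["deltas"],"additionalProperties":false}. deltas is a list of rows, 1 to 8 of them, each an object with the fields ax, ay, az (a rotation vector in a scale on which 1.0 is 120 degrees), dx, dy, dz (the shift in a scale on which 1.0 is 600 mm), aperture (the finger opening in mm); a field left out counts as zero (the opening has to be given); each row is the pose to reach, as a shift and turn from the pose commanded when the call began, along the tool's axes at that moment; what a row does not reach only later rows make up. A row lasts 1/8 s, in which the tool goes at most 62.5 mm and 10.7 degrees, less where a joint would pass 70% of its speed; a pose out of reach is approached as far as the arm can. The fingers move at their own pace and stop on an object; clamp_n is the grip in N (left out, the last holds). Time passes only in rows, so rows that do not move let the fingers close. The tool returns the time, the measured TCP pose, the force, the opening and the grip force at its end. only (a regular expression) keeps the lines of the reply that match it, lines (a string "A,B") keeps lines A to B, and quiet returns only ok. Input that does not fit is refused with a message, and nothing moves.
- r.sense(): the state, without advancing time (a new reading comes with each control period).
- optics.snapshot(name): name is "side" or "top"; returns a dict with "pixels" (420x560x3 uint8, blue, green, red), "fx", "fy", "cx", "cy" (pixels), "D" ([k1, k2, p1, p2, k3] as OpenCV has them; the pictures are not rectified), "pose" (4x4, takes a point from camera to world coordinates). Camera axes: x right, y up, looking along -z (the intrinsics and any distortion apply to the point x, -y, -z); pixel columns grow to the right and rows downward; lengths in mm; the calibration is good to about 2 mm. A picture is of the moment at which its call begins. There is no depth.
- workorder.hand_in(): hands the job in; it is judged then, once.
The state is a dict: "time": time; "joint_pos": joint angles; "qd": joint speeds; "joint_efforts": joint torques, N m; "tool_pos": TCP position; "tcp_rot": TCP orientation; "ft_force": force on the tool from outside, world axes, zero at the start; "wrist_torque": the same for the moment, N m; "finger_gap": finger opening in mm; "grip_force": force on a finger pad.
Only numpy, scipy, OpenCV 4.12 (cv2) and the standard library are available. Lean on these libraries where they do the work, as an engineer would, in place of code of your own. Each camera call takes 0.05 s, during which the arm holds its last target. There are 200 camera calls.

### The job

The next packer is left-handed, so the row of kit must be laid out the other way round: move the four things from the full rack onto the empty rack in reverse order, so that what lies leftmost now ends up on the rightmost pad, and so on down the row. Set each one down right way up, just as it sits now, in the middle of its own pad, its long side running front to back as it does now, and leave all four at rest.

Things in the scene. Friction and masses are not known exactly. Their poses are not given: they have to be found in the camera images.
- full_rack: Holds the four things at the start: fixed plywood rack on a grey raised deck (125 mm above the bench), 106 mm deep (x, away from the robot), 404 long (y, to the left), yaw within 0.1 rad. Four grey pads in a row at x = 0, y = +138, +46, -46, -138 mm, tops 16 mm above the deck. End cheeks 25 high at y = -205 and 205. Origin: deck level, under the board's middle.
- empty_rack: Empty at the start, built alike: fixed plywood rack on a grey raised deck (125 mm above the bench), 106 mm deep (x, away from the robot), 404 long (y, to the left), yaw within 0.1 rad. Four grey pads in a row at x = 0, y = +138, +46, -46, -138 mm, tops 16 mm above the deck. End cheeks 25 high at y = -205 and 205. Origin: deck level, under the board's middle.
- pad_box: Flat grey pad of the full rack on which the printed box lies at the start: 98 mm (x, front to back) by 72 mm (y, along the row), 4 mm thick, its top 16 mm above the deck. Origin: centre of its underside. Fixed; it does not move with the printed box, so it still marks where that came from.
- pad_brick: Flat grey pad of the full rack on which the power brick lies at the start: 98 mm (x, front to back) by 72 mm (y, along the row), 4 mm thick, its top 16 mm above the deck. Origin: centre of its underside. Fixed; it does not move with the power brick, so it still marks where that came from.
- pad_tags: Flat grey pad of the full rack on which the tag bundle lies at the start: 98 mm (x, front to back) by 72 mm (y, along the row), 4 mm thick, its top 16 mm above the deck. Origin: centre of its underside. Fixed; it does not move with the tag bundle, so it still marks where that came from.
- pad_mouse: Flat grey pad of the full rack on which the mouse lies at the start: 98 mm (x, front to back) by 72 mm (y, along the row), 4 mm thick, its top 16 mm above the deck. Origin: centre of its underside. Fixed; it does not move with the mouse, so it still marks where that came from.
- carton_box: Small light printed cardboard box standing on its long narrow side, 89 mm long (its y axis), 30 mm wide (its x axis; grasp across this), 50 mm high, about 50 g. At the start it lies centred on one pad of the full rack, within 5 mm and 0.08 rad, its long axis front to back. Origin: centre of its underside, on the pad top.
- power_brick: Black rectangular power brick lying flat, 95 mm long (its x axis), 53 mm wide (its y axis; grasp across this), 30 mm high, about 260 g. At the start it lies centred on one pad of the full rack, within 5 mm and 0.08 rad, its long axis front to back. Origin: centre of its underside, on the pad top.
- tag_bundle: Low banded pile of off-white hang tags (rigid block), 90 mm long (its x axis), 54 mm wide (its y axis; grasp across this), 18 mm high, about 60 g. At the start it lies centred on one pad of the full rack, within 5 mm and 0.08 rad, its long axis front to back. Origin: centre of its underside, on the pad top.
- desk_mouse: Black rounded computer mouse, 105 mm long (its x axis), 60 mm wide at the widest (its y axis; grasp across this, at mid-length, near the pad), 35 mm high at the hump, about 85 g. At the start it lies centred on one pad of the full rack, within 5 mm and 0.08 rad, its long axis front to back. Origin: centre of its underside, on the pad top.

How it is judged:
By the outcome, as a careful person would: the job done as asked, in the order asked, and still so for the second after the job is handed in, with the robot touching nothing.
It also fails if it takes over 88 s, if anything falls off the work surface, if the arm or the gripper's body presses on something with over 40 N, if the wrist force passes 120 N, or if a joint passes its speed limit or range.

## Working session

There is one attempt and no reset: what is moved stays moved. The work goes in short steps, Python scripts to look and compute and a tool call to move; the robot and the scene stay as the last step left them, time stands still between calls to the robot, and variables do not carry over. Pictures are saved under pics/ and viewed, at most 14 in all, crops included, and the job is handed in when it is done.

```bash
ls; mkdir -p pics; python3 - <<'E'
from bench import r, optics, workorder
import cv2
print(r.sense())
for n in("top","side"):
    s=optics.snapshot(n); cv2.imwrite(f"pics/{n}0.png",s["pixels"]); print(n,{k:v for k,v in s.items() if k!="pixels"})
E
```

```text
pics
{'time': 0.0, 'joint_pos': array([-7.10711437e+01,  7.51585214e+00,  8.53307112e+01,  4.05123042e-04,
        8.72637141e+01, -4.89347873e+00]), 'qd': array([-0.03698244,  0.00528155, -0.12138654,  0.02978488, -0.08763992,
       -0.01468821]), 'joint_efforts': array([-8.69612850e-04, -5.69404328e+01, -5.00553453e+01, -1.47732367e-04,
        1.50866818e-02,  7.95137225e-05]), 'tool_pos': array([ 242.17280516, -548.32736848,  230.22298308]), 'tcp_rot': array([-1.79890159e+02, -9.81019114e-03,  2.38223059e+01]), 'ft_force': array([0.00915323, 0.82669978, 0.11730778]), 'wrist_torque': array([-0.01729244, -0.01066926, -0.01182728]), 'grip_force': 0.0, 'finger_gap': 85.0911414965405}
top {'fx': 537.7386102281615, 'fy': 537.7386102281615, 'cx': 278.7541208550754, 'cy': 199.6858352886937, 'D': array([-0.10795263,  0.        ,  0.        ,  0.        ,  0.        ]), 'pose': array([[-1.76112291e-02,  9.88603785e-01, -1.49507193e-01,
         3.98062805e+02],
       [-9.99843164e-01, -1.76926771e-02,  7.85376938e-04,
        -1.28894087e+01],
       [-1.86875587e-03,  1.49497576e-01,  9.88760326e-01,
         1.15485255e+03],
       [ 0.00000000e+00,  0.00000000e+00,  0.00000000e+00,
         1.00000000e+00]])}
side {'fx': 453.97455744005185, 'fy': 453.97455744005185, 'cx': 279.73960858993087, 'cy': 205.43550861396426, 'D': array([-0.10420633,  0.        ,  0.        ,  0.        ,  0.        ]), 'pose': array([[ 9.64742879e-01,  2.00133775e-01, -1.70931711e-01,
         3.71562739e+02],
       [-2.63131465e-01,  7.47596358e-01, -6.09804491e-01,
        -5.80396742e+02],
       [ 5.74545009e-03,  6.33282052e-01,  7.73899756e-01,
         9.13839772e+02],
       [ 0.00000000e+00,  0.00000000e+00,  0.00000000e+00,
         1.00000000e+00]])}
```

View pics/top0.png

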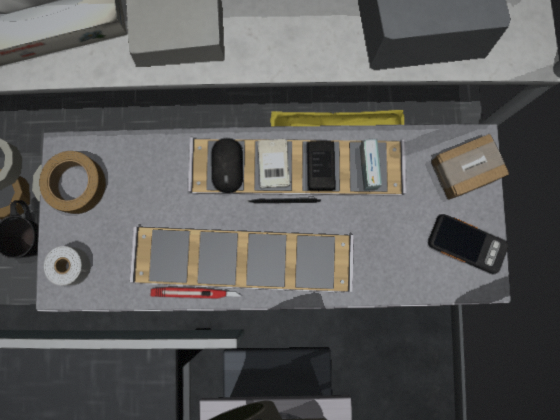

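View pics/side0.png

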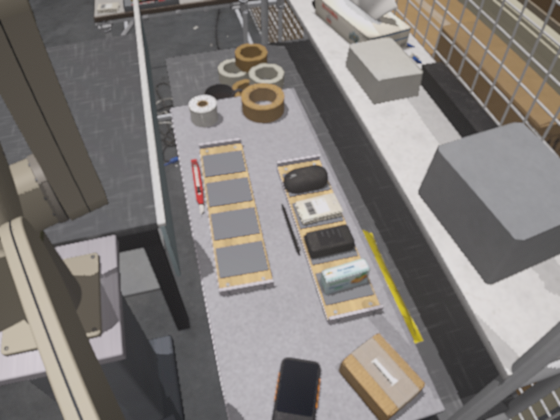

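The top view shows the full rack at cols 190–403, row ~165. Left to right it holds the mouse (227,165), tags (273,165), brick (320,165) and box (372,165). The empty rack's pads are at (169,257), (218,258), (266,260) and (316,263). The side view agrees. The new order, left to right, is box, brick, tags, mouse.

```bash
cat > h.py <<'E'
import numpy as np, cv2
from bench import r, optics
from scipy.spatial.transform import Rotation as Ro
def cast(s,px,z):
    K=np.array([[s["fx"],0,s["cx"]],[0,s["fy"],s["cy"]],[0,0,1]])
    u=cv2.undistortPoints(np.float64(px).reshape(-1,1,2),K,s["D"]).reshape(-1,2)
    d=np.c_[u[:,0],-u[:,1],-np.ones(len(u))]@s["pose"][:3,:3].T
    c=s["pose"][:3,3]; return (c+d*((z-c[2])/d[:,2])[:,None])[:,:2]
def rect(P):  # centre, long, short, long-axis angle(deg)
    (c,(w,h),a)=cv2.minAreaRect(np.float32(P))
    if w<h: w,h,a=h,w,a+90
    return np.round(c,1),round(w,1),round(h,1),round((a+90)%180-90,2)
def wood(im):
    v=cv2.cvtColor(im,cv2.COLOR_BGR2HSV); return cv2.inRange(v,(8,60,90),(28,255,255))
def to(x,y,z,yaw): # tool-axis shift and turn from measured pose
    s=r.sense(); R=Ro.from_euler("xyz",s["tcp_rot"],degrees=True); T=Ro.from_euler("xyz",[180,0,yaw],degrees=True)
    return np.round(R.inv().apply(np.array([x,y,z])-s["tool_pos"]),1),np.round((R.inv()*T).as_rotvec(degrees=True),2)
E
python3 - <<'E'
from h import *
s=optics.snapshot("top"); im=s["pixels"]; w=wood(im)
for nm,(x0,x1,y0,y1) in dict(full=(186,408,132,200),empty=(130,356,222,298)).items():
    m=np.zeros_like(w); m[y0:y1,x0:x1]=w[y0:y1,x0:x1]
    p=np.argwhere(m)[:,::-1]; print(nm,rect(cast(s,p,137)))
    h=cv2.convexHull(p.astype(np.int32)); f=np.zeros_like(w); cv2.fillPoly(f,[h],255)
    q=cv2.morphologyEx(f&~m,cv2.MORPH_OPEN,np.ones((5,5)))
    for c in cv2.findContours(q,0,1)[0]:
        if cv2.contourArea(c)<300: continue
        M=cv2.moments(c); print("  blob",cv2.boundingRect(c),cast(s,[[M["m10"]/M["m00"],M["m01"]/M["m00"]]],141).round(1),rect(cast(s,c.reshape(-1,2),141)))
v=cv2.cvtColor(im,cv2.COLOR_BGR2HSV)
cv2.imwrite("pics/full.png",cv2.resize(im[125:205,180:410],None,fx=3.4,fy=3.4,interpolation=cv2.INTER_CUBIC))
E
```

```text
full (array([617.3, -49.4]), 403.7, 104.5, 88.4)
  blob (350, 141, 37, 51) [[ 613.6 -187.1]] (array([ 614.4, -187.5]), 99.8, 70.4, -2.26)
  blob (302, 140, 38, 51) [[616.6 -95.7]] (array([618. , -95.5]), 99.1, 71.7, -1.4)
  blob (254, 140, 38, 51) [[618.7  -3.5]] (array([619.5,  -3. ]), 98.7, 71.0, -1.22)
  blob (207, 139, 38, 54) [[620.8  87.7]] (array([620.3,  88. ]), 104.9, 71.8, -0.4)
empty (array([440.7,  58.4]), 403.2, 105.2, 86.8)
  blob (295, 236, 40, 53) [[432.1 -79.5]] (array([432.8, -79.4]), 97.9, 71.9, -3.49)
  blob (246, 234, 41, 53) [[437.5  12.2]] (array([438. ,  12.2]), 97.8, 72.2, -3.31)
  blob (198, 232, 40, 53) [[442.7 103.8]] (array([443.1, 104. ]), 97.9, 72.3, -3.17)
  blob (149, 230, 41, 53) [[447.8 195.6]] (array([448.2, 195.7]), 97.8, 72.1, -3.18)
```

View pics/full.png

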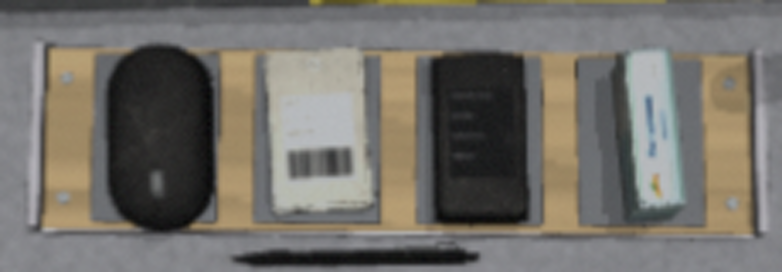

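The crop shows the mouse, tags, brick and box from left to right, each on its pad, with long sides front to back. Pad sizes measured 98×72, as given. Next I'll get each thing's front and back ends: the back edge cast at the top height, the front at the base.

```bash
python3 - <<'E'
from h import *
s=optics.snapshot("top"); im=s["pixels"]; v=cv2.cvtColor(im,cv2.COLOR_BGR2HSV); V=v[...,2]; S=v[...,1]
print("pad grey",v[180,350+4],"V cols box row165",V[165,348:390],"tags",V[165,252:295])
for nm,x0,x1,mk,h in (("mouse",205,250,V<60,10),("tags",254,296,(V>150)&(S<80),18),("brick",303,340,V<60,30),("box",355,388,(V>130),50)):
    m=np.zeros(V.shape,np.uint8); m[132:196,x0:x1]=255*mk[132:196,x0:x1]
    if nm in("tags","box"): m&=~wood(im)
    c=max(cv2.findContours(m,0,1)[0],key=cv2.contourArea); f=np.zeros_like(m); cv2.fillPoly(f,[c],255)
    cols=np.unique(np.argwhere(f)[:,1]); cols=cols[len(cols)//3:-(len(cols)//3)]
    t=[np.flatnonzero(f[:,k]).min()-.5 for k in cols]; b=[np.flatnonzero(f[:,k]).max()+.5 for k in cols]
    xf=np.median(cast(s,np.c_[cols,t],141+h)[:,0]); xn=np.median(cast(s,np.c_[cols,b],141)[:,0])
    print(nm,"far",xf.round(1),"near",xn.round(1),"len",(xf-xn).round(1),"cx",((xf+xn)/2).round(1),"bbox",cv2.boundingRect(c),"toprect",rect(cast(s,c.reshape(-1,2),141+h)))
E
```

```text
pad grey [107  15 116] V cols box row165 [178 144 114 112 113 113 114 111  94  90  91  92  89  57  57  63  67  86
 168 183 186 187 185 179 185 188 182 170 182 183 162 133 105 113 113 112
 112 112 122 151 176 179] tags [158 154 125 111 113 113 104 132 172 183 185 185 185 183 183 185 187 187
 187 188 189 188 188 188 188 189 187 189 188 188 189 188 182 177 173 148
 121 115 111 113 143 155 157]
mouse far 670.8 near 567.1 len 103.8 cx 618.9 bbox (211, 139, 32, 54) toprect (array([618.1,  85. ]), 103.8, 59.5, -0.36)
tags far 665.0 near 578.8 len 86.2 cx 621.9 bbox (258, 139, 32, 48) toprect (array([620.1,  -4.9]), 90.8, 54.3, 2.07)
brick far 658.2 near 567.7 len 90.5 cx 613.0 bbox (307, 141, 29, 50) toprect (array([610.5, -93.4]), 93.7, 52.2, -1.01)
box far 668.8 near 575.8 len 93.0 cx 622.3 bbox (355, 132, 33, 54) toprect (array([ 617.8, -186.3]), 100.0, 60.2, -0.76)
```

```bash
python3 - <<'E'
from h import *
s=optics.snapshot("top"); im=s["pixels"]; V=cv2.cvtColor(im,cv2.COLOR_BGR2HSV)[...,2].astype(float)
def cross(p,th): # last falling crossing, subpixel
    i=[k for k in range(len(p)-1) if p[k]>=th>p[k+1]][-1]; return i+(p[i]-th)/(p[i]-p[i+1])
R=[]
for row in range(146,180): R.append([366+cross(V[row,366:388],140),row])
P=cast(s,R,191); k=np.polyfit(P[:,0],P[:,1],1); print("box right top edge yaw",np.degrees(np.arctan(k[0])),"y@614",np.polyval(k,614))
print(V[133:146,370].astype(int),V[180:196,373].astype(int),V[180:196,378].astype(int))
print(cast(s,[[370,139.5],[372,139.5]],191).round(1),cast(s,[[375,189]],141).round(1))
for nm,yaw in(("tags",2),):
    R=[[280+cross(V[r_,280:294],150),r_] for r_ in range(146,182)]; P=cast(s,R,155); print(nm,np.degrees(np.arctan(np.polyfit(P[:,0],P[:,1],1)[0])))
print(to(617,-187.5,250,-1.6),to(617,-187.5,250,1))
E
```

```text
box right top edge yaw 3.124986022906558 y@614 -198.1364594912036
[137 135 133 133 133 128 146 175 185 185 188 186 186] [167 175 180 181 183 159 107  81  68  67  85 112 155 146 135 123] [183 185 186 184 169 119  85  82  93 109 113 119 155 146 138 117]
[[ 653.5 -184.6]
 [ 653.4 -188.3]] [[ 568.8 -198.7]]
tags 2.759672144397864
(array([ 488.6, -179. ,  -19. ]), array([-5.000e-02,  1.000e-02,  2.542e+01])) (array([ 488.6, -179. ,  -19. ]), array([-0.05,  0.  , 22.82]))
```

Units first: shifts go in shares of 600 mm and turns go in shares of 120 degrees. So 415 mm / 600 = 0.6917, 250 mm / 600 = 0.4167, 20.8 degrees / 120 = 0.1733.

Emit:
hand_motion:
  deltas:
    - {"az":0.0167, "dx":0.05, "dy":-0.02, "dz":-0.0083, "aperture":60}
    - {"az":0.0417, "dx":0.1417, "dy":-0.055, "dz":-0.0167, "aperture":60}
    - {"az":0.0667, "dx":0.2333, "dy":-0.09, "dz":-0.025, "aperture":60}
    - {"az":0.1, "dx":0.325, "dy":-0.125, "dz":-0.0333, "aperture":60}
    - {"az":0.125, "dx":0.4167, "dy":-0.16, "dz":-0.0333, "aperture":60}
    - {"az":0.15, "dx":0.5083, "dy":-0.195, "dz":-0.0333, "aperture":60}
    - {"az":0.1667, "dx":0.6, "dy":-0.23, "dz":-0.0333, "aperture":60}
    - {"az":0.1733, "dx":0.6917, "dy":-0.265, "dz":-0.0333, "aperture":60}
  clamp_n: 30

```text
time: 1.25
tool_pos: [559.0, -234.2, 251.4]
tcp_rot: [180.0, -0.0, 3.0]
ft_force: [1.5, 0.0, -1.2]
finger_gap: 59.9
grip_force: 0.0
```

```bash
python3 -c "
from h import *
print(to(610,-183,250,3))"
```

```text
(array([ 53.6, -48.5,   1.4]), array([ 0.01, -0.01, -0.02]))
```

In the tool's units: 101 mm / 600 = 0.1683, 95 mm / 600 = 0.1583.

Emit:
hand_motion:
  deltas:
    - {"dx":0.0417, "dy":-0.0367, "aperture":60}
    - {"dx":0.08, "dy":-0.0733, "aperture":60}
    - {"dx":0.0893, "dy":-0.0808, "dz":0.0167, "aperture":60}
    - {"dx":0.0893, "dy":-0.0808, "dz":0.0667, "aperture":60}
    - {"dx":0.0893, "dy":-0.0808, "dz":0.125, "aperture":60}
    - {"dx":0.0893, "dy":-0.0808, "dz":0.1583, "aperture":60}
    - {"dx":0.0893, "dy":-0.0808, "dz":0.1683, "aperture":60}
    - {"dx":0.0893, "dy":-0.0808, "dz":0.1683, "aperture":60}
  clamp_n: 30

```text
time: 2.25
tool_pos: [608.9, -184.9, 150.8]
tcp_rot: [180.0, -0.0, 3.0]
ft_force: [0.4, -0.7, -0.3]
finger_gap: 60.1
grip_force: 0.0
```

```bash
python3 -c "
from h import *
s=optics.snapshot('side');cv2.imwrite('pics/s1.png',s['pixels'])
print(to(610,-183,150,3))"
```

```text
(array([ 0.8, -2. ,  1.6]), array([ 0.04, -0.09,  0.01]))
```

View pics/s1.png

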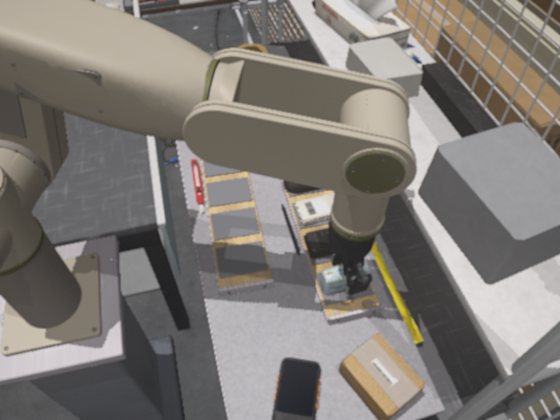

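The side view shows the fingers straddling the box at (345,275). Closing.

In the tool's units: -2 mm / 600 = -0.0033, 1 mm / 600 = 0.0017.

Emit:
hand_motion:
  deltas:
    - {"dx":0.0017, "dy":-0.0033, "dz":0.0017, "aperture":45}
    - {"dx":0.0017, "dy":-0.0033, "dz":0.0017, "aperture":20}
    - {"dx":0.0017, "dy":-0.0033, "dz":0.0017, "aperture":20}
    - {"dx":0.0017, "dy":-0.0033, "dz":0.0017, "aperture":20}
    - {"dx":0.0017, "dy":-0.0033, "dz":0.0017, "aperture":20}
    - {"dx":0.0017, "dy":-0.0033, "dz":0.0017, "aperture":20}
  clamp_n: 30

```text
time: 3.05
tool_pos: [610.4, -182.6, 150.5]
tcp_rot: [180.0, -0.1, 3.0]
ft_force: [0.8, 0.2, 6.4]
finger_gap: 29.1
grip_force: 30.8
```

```bash
python3 -c "
from h import *
print(r.sense()['tool_pos'],to(447.8,195.6,230,-3.2))"
```

```text
[ 610.37604748 -182.59904577  150.51625296] (array([-142.2, -386.2,  -80. ]), array([ 0.03, -0.11,  6.23]))
```

In the tool's units: -245 mm / 600 = -0.4083, -150 mm / 600 = -0.25, 5 degrees / 120 = 0.0417.

Emit:
hand_motion:
  deltas:
    - {"dz":-0.0417, "aperture":20}
    - {"dz":-0.1083, "aperture":20}
    - {"dx":-0.0083, "dy":-0.025, "dz":-0.1333, "aperture":20}
    - {"az":0.0083, "dx":-0.0333, "dy":-0.0917, "dz":-0.1333, "aperture":20}
    - {"az":0.0167, "dx":-0.0617, "dy":-0.17, "dz":-0.1333, "aperture":20}
    - {"az":0.025, "dx":-0.0917, "dy":-0.25, "dz":-0.1333, "aperture":20}
    - {"az":0.0333, "dx":-0.1217, "dy":-0.33, "dz":-0.1333, "aperture":20}
    - {"az":0.0417, "dx":-0.15, "dy":-0.4083, "dz":-0.1333, "aperture":20}

```text
time: 4.05
tool_pos: [504.9, 59.5, 228.0]
tcp_rot: [-180.0, 0.1, -2.0]
ft_force: [1.1, -0.1, -1.0]
finger_gap: 29.1
grip_force: 30.1
```

```bash
python3 -c "
from h import *
print(to(447.8,195.6,230,-3.2))"
```

```text
(array([ -61.8, -134. ,   -1.8]), array([-0.02,  0.08,  1.21]))
```

In the tool's units: -134 mm / 600 = -0.2233, -125 mm / 600 = -0.2083, 1.2 degrees / 120 = 0.01.

Emit:
hand_motion:
  deltas:
    - {"az":0.01, "dx":-0.0367, "dy":-0.0767, "dz":-0.0033, "aperture":20}
    - {"az":0.01, "dx":-0.07, "dy":-0.1533, "dz":-0.0033, "aperture":20}
    - {"az":0.01, "dx":-0.0967, "dy":-0.2083, "dz":-0.0033, "aperture":20}
    - {"az":0.01, "dx":-0.103, "dy":-0.2233, "aperture":20}
    - {"az":0.01, "dx":-0.103, "dy":-0.2233, "dz":0.05, "aperture":20}
    - {"az":0.01, "dx":-0.103, "dy":-0.2233, "dz":0.1, "aperture":20}
    - {"az":0.01, "dx":-0.103, "dy":-0.2233, "dz":0.1167, "aperture":20}
    - {"az":0.01, "dx":-0.103, "dy":-0.2233, "dz":0.1167, "aperture":20}

```text
time: 5.05
tool_pos: [449.2, 193.0, 158.6]
tcp_rot: [180.0, 0.1, -3.2]
ft_force: [0.5, 0.4, -0.3]
finger_gap: 29.4
grip_force: 30.1
```

```bash
python3 -c "
from h import *
print(to(447.8,195.6,150.5,-3.2))"
```

```text
(array([-1.5, -2.5,  8.1]), array([ 0.04,  0.09, -0.  ]))
```

In the tool's units: 4 mm / 600 = 0.0067, 3 mm / 600 = 0.005.

Emit:
hand_motion:
  deltas:
    - {"dz":0.005, "aperture":20}
    - {"dz":0.0067, "aperture":20}
    - {"dz":0.0067, "aperture":20}

```text
time: 5.42
tool_pos: [450.1, 193.6, 155.9]
tcp_rot: [-180.0, -0.1, -3.2]
ft_force: [0.5, 0.7, -0.3]
finger_gap: 29.3
grip_force: 30.1
```

```bash
python3 -c "
from h import *
print(to(447.8,195.6,150.5,-3.2))"
```

```text
(array([-2.4, -1.9,  5.4]), array([-0.02, -0.05,  0.02]))
```

In the tool's units: 6 mm / 600 = 0.01, -2.2 mm / 600 = -0.0037.

Emit:
hand_motion:
  deltas:
    - {"dx":-0.0025, "dy":-0.0025, "dz":0.0017, "aperture":20}
    - {"dx":-0.0037, "dy":-0.0032, "dz":0.005, "aperture":20}
    - {"dx":-0.0037, "dy":-0.0032, "dz":0.0083, "aperture":20}
    - {"dx":-0.0037, "dy":-0.0032, "dz":0.01, "aperture":20}
    - {"dx":-0.0037, "dy":-0.0032, "dz":0.01, "aperture":20}
    - {"dx":-0.0037, "dy":-0.0032, "dz":0.01, "aperture":20}

```text
time: 6.18
tool_pos: [447.6, 195.7, 150.4]
tcp_rot: [-180.0, -0.0, -3.2]
ft_force: [-6.3, -1.2, 10.0]
finger_gap: 29.3
grip_force: 31.3
```

```bash
python3 -c "
from h import *
print(r.sense()['ft_force'],to(447.8,195.6,149.3,-3.2))"
```

```text
[-6.32560573 -1.21038716  9.95407478] (array([0.2, 0. , 1.1]), array([-0.01, -0.01,  0.03]))
```

In the tool's units: -105 mm / 600 = -0.175, -95 mm / 600 = -0.1583.

Emit:
hand_motion:
  deltas:
    - {"dz":-0.0008, "aperture":40}
    - {"dz":-0.0008, "aperture":60}
    - {"dz":-0.0008, "aperture":60}
    - {"dz":-0.0333, "aperture":60}
    - {"dz":-0.1, "aperture":60}
    - {"dz":-0.1583, "aperture":60}
    - {"dz":-0.175, "aperture":60}
    - {"dz":-0.175, "aperture":60}

```text
time: 7.18
tool_pos: [447.8, 195.6, 254.2]
tcp_rot: [-180.0, -0.0, -3.2]
ft_force: [-0.4, 0.2, -0.7]
finger_gap: 60.0
grip_force: 0.0
```

```bash
python3 -c "
from h import *
print(to(612.5,-93.5,250,-1))"
```

```text
(array([180.4, 279.5,   4.3]), array([-0.01, -0.04, -2.18]))
```

In the tool's units: 279.5 mm / 600 = 0.4658, 263 mm / 600 = 0.4383, -2.2 degrees / 120 = -0.0183.

Emit:
hand_motion:
  deltas:
    - {"az":-0.0083, "dx":0.025, "dy":0.0383, "aperture":72}
    - {"az":-0.0167, "dx":0.075, "dy":0.1167, "aperture":72}
    - {"az":-0.0183, "dx":0.1283, "dy":0.1983, "aperture":72}
    - {"az":-0.0183, "dx":0.1817, "dy":0.2817, "aperture":72}
    - {"az":-0.0183, "dx":0.235, "dy":0.3633, "aperture":72}
    - {"az":-0.0183, "dx":0.2833, "dy":0.4383, "aperture":72}
    - {"az":-0.0183, "dx":0.3007, "dy":0.4658, "dz":0.0067, "aperture":72}
    - {"az":-0.0183, "dx":0.3007, "dy":0.4658, "dz":0.0067, "aperture":72}

```text
time: 8.18
tool_pos: [611.3, -94.1, 247.5]
tcp_rot: [-179.9, 0.2, -1.1]
ft_force: [0.7, 0.9, 0.6]
finger_gap: 71.9
grip_force: 0.0
```

```bash
python3 -c "
from h import *
print(to(612.5,-93.5,145,-1))
s=optics.snapshot('side');cv2.imwrite('pics/s2.png',s['pixels'])"
```

```text
(array([  1.6,  -0.5, 102.5]), array([-0.07,  0.24, -0.07]))
```

View pics/s2.png

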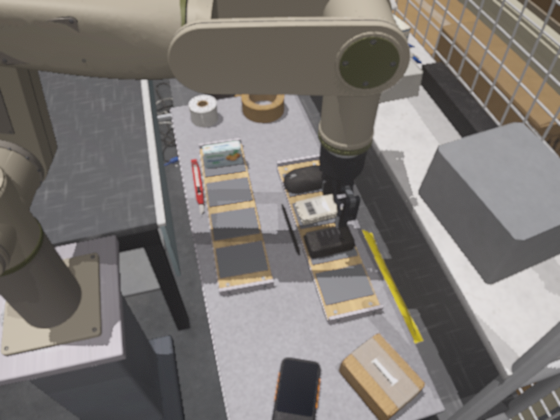

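The box now stands on the leftmost empty-rack pad at (222,153), and the gripper is above the brick.

In the tool's units: 109.5 mm / 600 = 0.1825, 102 mm / 600 = 0.17.

Emit:
hand_motion:
  deltas:
    - {"dx":0.0008, "dz":0.0167, "aperture":72}
    - {"dx":0.0008, "dz":0.0833, "aperture":72}
    - {"dx":0.0008, "dz":0.1417, "aperture":72}
    - {"dx":0.0008, "dz":0.17, "aperture":72}
    - {"dx":0.0008, "dz":0.1825, "aperture":72}
    - {"dx":0.0008, "dz":0.1825, "aperture":72}
    - {"dx":0.0008, "dz":0.1825, "aperture":60}
    - {"dx":0.0008, "dz":0.1825, "aperture":40}
  clamp_n: 60

```text
time: 9.22
tool_pos: [614.0, -94.0, 142.9]
tcp_rot: [179.9, -0.2, -1.0]
ft_force: [-0.3, -0.3, -1.9]
finger_gap: 50.5
grip_force: 63.9
```

Emit:
hand_motion:
  deltas:
    - {"aperture":40}
    - {"aperture":40}
    - {"aperture":40}
    - {"aperture":40}

```text
time: 9.72
tool_pos: [614.0, -94.0, 142.9]
tcp_rot: [179.9, -0.2, -1.0]
ft_force: [-0.0, -0.9, 6.2]
finger_gap: 50.9
grip_force: 65.2
```

```bash
python3 -c "
from h import *
print(to(442.7,103.8,220,-3.2))"
```

```text
(array([-174.4, -194.8,  -77.9]), array([ 0.05, -0.19,  2.22]))
```

In the tool's units: -188 mm / 600 = -0.3133, -168 mm / 600 = -0.28, 2.2 degrees / 120 = 0.0183.

Emit:
hand_motion:
  deltas:
    - {"dz":-0.0333, "aperture":40}
    - {"dz":-0.0917, "aperture":40}
    - {"dx":-0.0167, "dy":-0.0183, "dz":-0.12, "aperture":40}
    - {"az":0.0083, "dx":-0.07, "dy":-0.0783, "dz":-0.125, "aperture":40}
    - {"az":0.0167, "dx":-0.125, "dy":-0.14, "dz":-0.125, "aperture":40}
    - {"az":0.0183, "dx":-0.1833, "dy":-0.205, "dz":-0.125, "aperture":40}
    - {"az":0.0183, "dx":-0.2417, "dy":-0.27, "dz":-0.125, "aperture":40}
    - {"az":0.0183, "dx":-0.28, "dy":-0.3133, "dz":-0.125, "aperture":40}

```text
time: 10.72
tool_pos: [446.6, 98.7, 216.9]
tcp_rot: [-180.0, -0.0, -3.1]
ft_force: [0.7, 1.6, -2.6]
finger_gap: 50.8
grip_force: 64.1
```

Emit:
hand_motion:
  deltas:
    - {"dx":-0.0083, "dy":-0.01, "aperture":40}
    - {"dx":-0.01, "dy":-0.0117, "dz":0.0167, "aperture":40}
    - {"dx":-0.01, "dy":-0.0117, "dz":0.0667, "aperture":40}
    - {"dx":-0.01, "dy":-0.0117, "dz":0.1, "aperture":40}
    - {"dx":-0.01, "dy":-0.0117, "dz":0.11, "aperture":40}
    - {"dx":-0.01, "dy":-0.0117, "dz":0.11, "aperture":40}
    - {"dx":-0.01, "dy":-0.0117, "dz":0.11, "aperture":40}

```text
time: 11.6
tool_pos: [443.2, 104.4, 150.8]
tcp_rot: [-180.0, -0.1, -3.2]
ft_force: [0.1, -0.6, -2.5]
finger_gap: 50.7
grip_force: 64.1
```

```bash
python3 -c "
from h import *
print(to(442.7,103.8,142.9,-3.2))"
```

```text
(array([-0.5,  0.6,  7.9]), array([-0.01, -0.09, -0.  ]))
```

In the tool's units: 7.5 mm / 600 = 0.0125, 7 mm / 600 = 0.0117.

Emit:
hand_motion:
  deltas:
    - {"dz":0.005, "aperture":40}
    - {"dz":0.0083, "aperture":40}
    - {"dz":0.0117, "aperture":40}
    - {"dz":0.0125, "aperture":40}
    - {"dz":0.0125, "aperture":40}

```text
time: 12.22
tool_pos: [442.4, 104.7, 142.8]
tcp_rot: [-180.0, -0.0, -3.2]
ft_force: [-3.6, -0.0, 5.6]
finger_gap: 50.9
grip_force: 64.9
```

Emit:
hand_motion:
  deltas:
    - {"dz":0.0017, "aperture":40}
    - {"dz":0.0017, "aperture":40}
    - {"dz":0.0017, "aperture":40}

```text
time: 12.6
tool_pos: [442.5, 104.6, 142.8]
tcp_rot: [180.0, -0.0, -3.2]
ft_force: [-9.2, -0.0, 14.2]
finger_gap: 51.0
grip_force: 66.2
```

```bash
python3 -c "
from h import *
print(to(442.7,103.8,142.9,-3.2))"
```

```text
(array([ 0.3,  0.8, -0.1]), array([ 0.  , -0.02,  0.03]))
```

In the tool's units: -85 mm / 600 = -0.1417, -80 mm / 600 = -0.1333.

Emit:
hand_motion:
  deltas:
    - {"dz":-0.0017, "aperture":60}
    - {"dz":-0.0017, "aperture":72}
    - {"dz":-0.0017, "aperture":72}
    - {"dz":-0.0333, "aperture":72}
    - {"dz":-0.0917, "aperture":72}
    - {"dz":-0.1333, "aperture":72}
    - {"dz":-0.1417, "aperture":72}
    - {"dz":-0.1417, "aperture":72}

```text
time: 13.6
tool_pos: [442.3, 104.6, 225.6]
tcp_rot: [180.0, 0.0, -3.2]
ft_force: [-0.2, 0.1, -0.7]
finger_gap: 72.3
grip_force: 0.0
```

```bash
python3 -c "
from h import *
print(to(620.2,-4.7,225,2.5))"
```

```text
(array([183.7,  99.2,   0.6]), array([ 0.  ,  0.02, -5.68]))
```

In the tool's units: 183.7 mm / 600 = 0.3062, 178 mm / 600 = 0.2967, -5.7 degrees / 120 = -0.0475.

Emit:
hand_motion:
  deltas:
    - {"az":-0.0083, "dx":0.0333, "dy":0.0183, "aperture":72}
    - {"az":-0.025, "dx":0.1, "dy":0.0533, "aperture":72}
    - {"az":-0.0417, "dx":0.175, "dy":0.095, "aperture":72}
    - {"az":-0.0475, "dx":0.25, "dy":0.135, "aperture":72}
    - {"az":-0.0475, "dx":0.2967, "dy":0.16, "aperture":72}
    - {"az":-0.0475, "dx":0.3062, "dy":0.1653, "aperture":72}
    - {"az":-0.0475, "dx":0.3062, "dy":0.1653, "aperture":72}
    - {"az":-0.0475, "dx":0.3062, "dy":0.1653, "aperture":72}
  clamp_n: 30

```text
time: 14.6
tool_pos: [619.4, -3.9, 225.8]
tcp_rot: [-180.0, 0.1, 2.6]
ft_force: [0.7, 0.3, 0.0]
finger_gap: 72.1
grip_force: 0.0
```

Emit:
hand_motion:
  deltas:
    - {"dz":0.025, "aperture":72}
    - {"dz":0.075, "aperture":72}
    - {"dz":0.12, "aperture":72}
    - {"dz":0.1367, "aperture":72}
    - {"dz":0.1417, "aperture":72}
    - {"dz":0.1417, "aperture":72}
    - {"dz":0.1417, "aperture":72}

```text
time: 15.48
tool_pos: [621.1, -4.7, 142.7]
tcp_rot: [180.0, -0.1, 2.5]
ft_force: [-0.3, 1.0, 0.2]
finger_gap: 71.6
grip_force: 0.0
```

```bash
python3 -c "
from h import *
print(to(620.2,-4.7,139,2.5))
s=optics.snapshot('side');cv2.imwrite('pics/s3.png',cv2.resize(s['pixels'][120:300,180:400],None,fx=3,fy=3))"
```

```text
(array([-0.9, -0. ,  3.7]), array([ 0.02, -0.12,  0.03]))
```

View pics/s3.png

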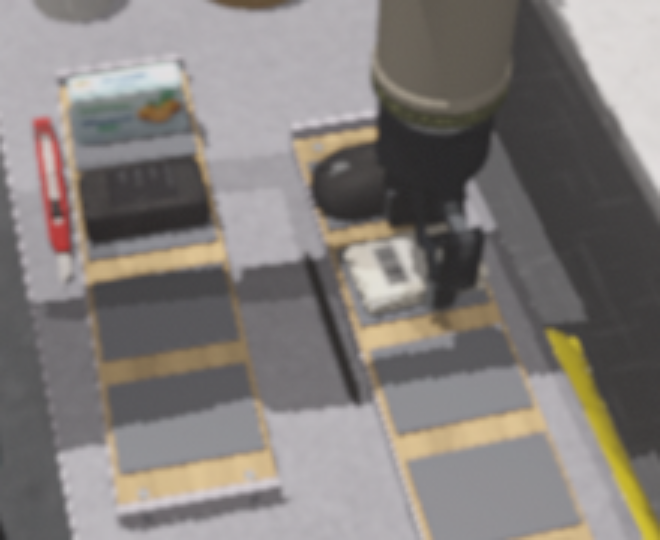

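The box and brick sit on the first two pads of the empty rack. The gripper straddles the tags, with the near fingertip at about (327,222) in the full side image. I'll check its x.

```bash
python3 -c "
from h import *
s=optics.snapshot('side')
print(cast(s,[[326.7,221.7],[335,217]],150), 'tag near-left end',cast(s,[[298,222]],150))"
```

```text
[[624.5761887  -47.13045719]
 [645.8491004  -39.80855888]] tag near-left end [[565.63689618 -32.11245247]]
```

```bash
python3 -c "
from h import *
s=optics.snapshot('side');P=s['pose'];K=np.array([[s['fx'],0,s['cx']],[0,s['fy'],s['cy']],[0,0,1]])
Q=np.array([[609,-56,150],[631,-56,150],[609,-42,150],[631,-42,150],[574,-34,141],[576,20,159],[664,-30,159.]])
c=(Q-P[:3,3])@P[:3,:3]; c=c*[1,-1,-1]
p=cv2.projectPoints(c,np.zeros(3),np.zeros(3),K,s['D'])[0].reshape(-1,2); print(((p-[180,120])*3).round())
cv2.imwrite('pics/s4.png',cv2.resize(s['pixels'][180:240,280:360],None,fx=8,fy=8))"
```

```text
[[423. 319.]
 [453. 313.]
 [417. 304.]
 [446. 298.]
 [366. 313.]
 [347. 240.]
 [486. 268.]]
```

View pics/s4.png

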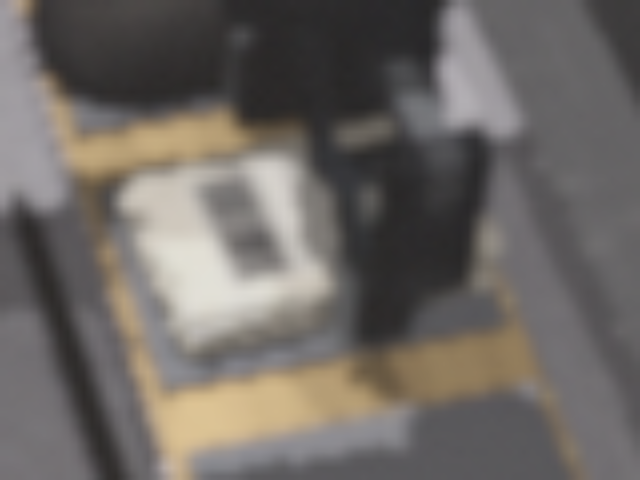

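The fingertip and tag corner are within about 3 mm of where I projected them. The tips stand well clear of the pad, so I'll lower 4 mm more and close.

In the tool's units: 4 mm / 600 = 0.0067, 3 mm / 600 = 0.005.

Emit:
hand_motion:
  deltas:
    - {"dz":0.005, "aperture":72}
    - {"dz":0.0067, "aperture":70}
    - {"dz":0.0067, "aperture":60}
    - {"dz":0.0067, "aperture":40}
    - {"dz":0.0067, "aperture":40}
    - {"dz":0.0067, "aperture":40}
    - {"dz":0.0067, "aperture":40}
  clamp_n: 30

```text
time: 16.5
tool_pos: [620.7, -4.7, 137.9]
tcp_rot: [180.0, -0.1, 2.5]
ft_force: [-0.1, -0.4, 5.4]
finger_gap: 51.6
grip_force: 35.8
```

```bash
python3 -c "
from h import *
print(to(437.5,12.2,220,-3.2))"
```

```text
(array([-182.2,  -24.9,  -82.3]), array([ 0.  , -0.06,  5.73]))
```

In the tool's units: -182.2 mm / 600 = -0.3037, -175 mm / 600 = -0.2917, 5.7 degrees / 120 = 0.0475.

Emit:
hand_motion:
  deltas:
    - {"dz":-0.025, "aperture":40}
    - {"dz":-0.0833, "aperture":40}
    - {"az":0.0083, "dx":-0.025, "dy":-0.0033, "dz":-0.1083, "aperture":40}
    - {"az":0.025, "dx":-0.0917, "dy":-0.0133, "dz":-0.1083, "aperture":40}
    - {"az":0.0417, "dx":-0.1667, "dy":-0.0233, "dz":-0.1083, "aperture":40}
    - {"az":0.0475, "dx":-0.2417, "dy":-0.0333, "dz":-0.1083, "aperture":40}
    - {"az":0.0475, "dx":-0.2917, "dy":-0.04, "dz":-0.1083, "aperture":40}
    - {"az":0.0475, "dx":-0.3037, "dy":-0.0415, "dz":-0.1083, "aperture":40}

```text
time: 17.5
tool_pos: [436.0, 12.4, 202.7]
tcp_rot: [-180.0, -0.0, -3.2]
ft_force: [0.4, 0.2, -0.3]
finger_gap: 51.3
grip_force: 32.4
```

Emit:
hand_motion:
  deltas:
    - {"dz":0.0083, "aperture":40}
    - {"dz":0.05, "aperture":40}
    - {"dz":0.0833, "aperture":40}
    - {"dz":0.0933, "aperture":40}
    - {"dz":0.095, "aperture":40}
    - {"dz":0.095, "aperture":40}

```text
time: 18.25
tool_pos: [437.9, 12.1, 146.0]
tcp_rot: [180.0, -0.1, -3.2]
ft_force: [-0.4, 0.2, -1.2]
finger_gap: 51.2
grip_force: 32.4
```

```bash
python3 -c "
from h import *
print(to(437.5,12.2,137.9,-3.2))"
```

```text
(array([-0.4, -0. ,  8.1]), array([ 0.  , -0.06,  0.02]))
```

In the tool's units: 8 mm / 600 = 0.0133, 7.7 mm / 600 = 0.0128.

Emit:
hand_motion:
  deltas:
    - {"dz":0.005, "aperture":40}
    - {"dz":0.0083, "aperture":40}
    - {"dz":0.0117, "aperture":40}
    - {"dz":0.0128, "aperture":40}
    - {"dz":0.0133, "aperture":40}
    - {"dz":0.0133, "aperture":40}

```text
time: 19.0
tool_pos: [437.2, 12.2, 137.8]
tcp_rot: [180.0, 0.0, -3.2]
ft_force: [-3.5, 0.5, 5.8]
finger_gap: 51.2
grip_force: 35.9
```

```bash
python3 -c "
from h import *
print(to(437.5,12.2,137.9,-3.2))"
```

```text
(array([ 0.3, -0. , -0.1]), array([0.  , 0.  , 0.02]))
```

In the tool's units: -87 mm / 600 = -0.145, -80 mm / 600 = -0.1333.

Emit:
hand_motion:
  deltas:
    - {"dz":-0.0017, "aperture":60}
    - {"dz":-0.0017, "aperture":72}
    - {"dz":-0.0017, "aperture":72}
    - {"dz":-0.0333, "aperture":72}
    - {"dz":-0.0917, "aperture":76}
    - {"dz":-0.1333, "aperture":80}
    - {"dz":-0.145, "aperture":80}
    - {"dz":-0.145, "aperture":80}

```text
time: 20.0
tool_pos: [437.2, 12.2, 224.0]
tcp_rot: [-180.0, -0.0, -3.2]
ft_force: [0.4, 0.3, 0.1]
finger_gap: 79.9
grip_force: 0.0
```

```bash
python3 -c "
from h import *
print(to(618.5,85.5,225,-0.5))"
```

```text
(array([176.9, -83.2,  -1. ]), array([-0.  , -0.01, -2.68]))
```

In the tool's units: 176.9 mm / 600 = 0.2948, 172 mm / 600 = 0.2867, -2.7 degrees / 120 = -0.0225.

Emit:
hand_motion:
  deltas:
    - {"az":-0.0083, "dx":0.0333, "dy":-0.015, "aperture":80}
    - {"az":-0.0167, "dx":0.1, "dy":-0.0467, "aperture":80}
    - {"az":-0.0225, "dx":0.175, "dy":-0.0817, "aperture":80}
    - {"az":-0.0225, "dx":0.25, "dy":-0.1167, "aperture":80}
    - {"az":-0.0225, "dx":0.2867, "dy":-0.135, "aperture":80}
    - {"az":-0.0225, "dx":0.2948, "dy":-0.1387, "aperture":80}
    - {"az":-0.0225, "dx":0.2948, "dy":-0.1387, "aperture":80}
    - {"az":-0.0225, "dx":0.2948, "dy":-0.1387, "aperture":80}
  clamp_n: 25

```text
time: 21.0
tool_pos: [617.6, 85.0, 224.1]
tcp_rot: [180.0, 0.0, -0.5]
ft_force: [0.2, 0.3, 0.1]
finger_gap: 80.1
grip_force: 0.0
```

Emit:
hand_motion:
  deltas:
    - {"dz":0.025, "aperture":80}
    - {"dz":0.075, "aperture":80}
    - {"dz":0.1167, "aperture":80}
    - {"dz":0.1333, "aperture":80}
    - {"dz":0.1433, "aperture":80}
    - {"dz":0.1433, "aperture":80}
    - {"dz":0.1433, "aperture":80}

```text
time: 21.88
tool_pos: [619.1, 85.5, 139.5]
tcp_rot: [-180.0, -0.1, -0.5]
ft_force: [-0.6, -0.2, 0.3]
finger_gap: 80.0
grip_force: 0.0
```

```bash
python3 -c "
from h import *
print(to(618.5,85.5,138,-.5))
s=optics.snapshot('top');cv2.imwrite('pics/t5.png',cv2.resize(s['pixels'][120:300,120:420],None,fx=2.6,fy=2.6))"
```

```text
(array([-0.6,  0. ,  1.5]), array([-0.01, -0.11,  0.02]))
```

View pics/t5.png

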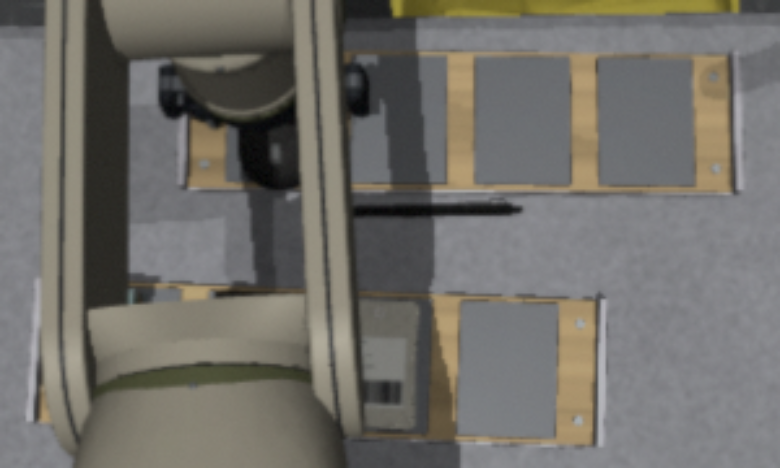

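The three earlier pads are empty, the tags sit on the third pad, and the gripper straddles the mouse. Closing low.

In the tool's units: 1.5 mm / 600 = 0.0025.

Emit:
hand_motion:
  deltas:
    - {"dz":0.0025, "aperture":80}
    - {"dz":0.0025, "aperture":70}
    - {"dz":0.0025, "aperture":62}
    - {"dz":0.0025, "aperture":45}
    - {"dz":0.0025, "aperture":45}
    - {"dz":0.0025, "aperture":45}
    - {"dz":0.0025, "aperture":45}
  clamp_n: 25

```text
time: 22.8
tool_pos: [618.6, 85.5, 137.1]
tcp_rot: [-180.0, -0.0, -0.5]
ft_force: [-0.7, -0.2, 4.0]
finger_gap: 58.8
grip_force: 27.5
```

Emit:
hand_motion:
  deltas:
    - {"dz":-0.0083, "aperture":45}
    - {"dz":-0.0333, "aperture":45}
    - {"dz":-0.05, "aperture":45}
    - {"dz":-0.05, "aperture":45}

```text
time: 23.3
tool_pos: [619.5, 85.5, 168.8]
tcp_rot: [-180.0, -0.2, -0.5]
ft_force: [0.1, 0.2, 0.6]
finger_gap: 58.8
grip_force: 27.1
```

```bash
python3 -c "
from h import *
print(to(432.1,-79.5,205,-3.2))"
```

```text
(array([-185.9,  166.6,  -36.8]), array([-0.02, -0.17,  2.72]))
```

In the tool's units: -185.5 mm / 600 = -0.3092, -181 mm / 600 = -0.3017, 2.7 degrees / 120 = 0.0225.

Emit:
hand_motion:
  deltas:
    - {"dx":-0.0083, "dy":0.0067, "dz":-0.0333, "aperture":45}
    - {"dx":-0.0417, "dy":0.0367, "dz":-0.0583, "aperture":45}
    - {"az":0.0083, "dx":-0.1, "dy":0.09, "dz":-0.0583, "aperture":45}
    - {"az":0.0167, "dx":-0.1583, "dy":0.1417, "dz":-0.0583, "aperture":45}
    - {"az":0.0225, "dx":-0.2167, "dy":0.195, "dz":-0.0583, "aperture":45}
    - {"az":0.0225, "dx":-0.27, "dy":0.2417, "dz":-0.0583, "aperture":45}
    - {"az":0.0225, "dx":-0.3017, "dy":0.27, "dz":-0.0583, "aperture":45}
    - {"az":0.0225, "dx":-0.3092, "dy":0.2777, "dz":-0.0583, "aperture":45}

```text
time: 24.3
tool_pos: [430.8, -80.5, 202.8]
tcp_rot: [180.0, -0.1, -3.3]
ft_force: [0.1, 0.6, -1.0]
finger_gap: 58.6
grip_force: 27.2
```

Emit:
hand_motion:
  deltas:
    - {"aperture":45}
    - {"dz":0.0417, "aperture":45}
    - {"dz":0.0783, "aperture":45}
    - {"dz":0.0933, "aperture":45}
    - {"dz":0.095, "aperture":45}
    - {"dz":0.095, "aperture":45}

```text
time: 25.05
tool_pos: [432.2, -79.5, 145.7]
tcp_rot: [180.0, -0.1, -3.2]
ft_force: [-0.1, -0.6, -0.1]
finger_gap: 58.6
grip_force: 27.2
```

```bash
python3 -c "
from h import *
print(to(432.1,-79.5,137.1,-3.2))"
```

```text
(array([-0.1, -0. ,  8.6]), array([ 0.01, -0.06,  0.05]))
```

In the tool's units: 8 mm / 600 = 0.0133, 7.7 mm / 600 = 0.0128.

Emit:
hand_motion:
  deltas:
    - {"dz":0.005, "aperture":45}
    - {"dz":0.0083, "aperture":45}
    - {"dz":0.0117, "aperture":45}
    - {"dz":0.0128, "aperture":45}
    - {"dz":0.0133, "aperture":45}
    - {"dz":0.0133, "aperture":45}

```text
time: 25.8
tool_pos: [431.5, -79.6, 137.1]
tcp_rot: [180.0, -0.0, -3.2]
ft_force: [-3.3, 0.1, 3.7]
finger_gap: 58.6
grip_force: 27.6
```

Emit:
hand_motion:
  deltas:
    - {"dz":-0.0008, "aperture":65}
    - {"dz":-0.0008, "aperture":80}
    - {"dz":-0.0008, "aperture":80}
    - {"dz":-0.025, "aperture":80}
    - {"dz":-0.0833, "aperture":80}
    - {"dz":-0.1583, "aperture":80}
    - {"dz":-0.2, "aperture":80}
    - {"dz":-0.2, "aperture":80}

```text
time: 26.8
tool_pos: [433.0, -80.0, 260.3]
tcp_rot: [179.9, -0.3, -3.2]
ft_force: [0.0, 0.5, -0.2]
finger_gap: 79.7
grip_force: 0.0
```

```bash
python3 -c "
from h import *
print(to(300,-400,257,-3.2))"
```

```text
(array([-115.1,  326.8,    3.1]), array([ 0.08, -0.32,  0.02]))
```

Now I'll clear the arm from the view and check the placings.

In the tool's units: 326 mm / 600 = 0.5433, 318 mm / 600 = 0.53.

Emit:
hand_motion:
  deltas:
    - {"dx":-0.0167, "dy":0.05, "aperture":80}
    - {"dx":-0.0417, "dy":0.1333, "aperture":80}
    - {"dx":-0.07, "dy":0.2167, "aperture":80}
    - {"dx":-0.1, "dy":0.3, "aperture":80}
    - {"dx":-0.1283, "dy":0.3833, "aperture":80}
    - {"dx":-0.1583, "dy":0.4667, "aperture":80}
    - {"dx":-0.1833, "dy":0.53, "aperture":80}
    - {"dx":-0.1867, "dy":0.5433, "aperture":80}

```text
time: 27.8
tool_pos: [300.0, -400.1, 255.4]
tcp_rot: [-179.9, 0.1, -3.4]
ft_force: [-0.1, 0.3, 0.7]
finger_gap: 79.9
grip_force: 0.0
```

```bash
python3 - <<'E'
from h import *
s=optics.snapshot('top');im=s['pixels'];cv2.imwrite('pics/t6.png',cv2.resize(im[215:305,120:370],None,fx=3.2,fy=3.2,interpolation=2))
s2=optics.snapshot('side')['pixels'];cv2.imwrite('pics/s6.png',s2)
v=cv2.cvtColor(im,cv2.COLOR_BGR2HSV);V=v[...,2];S=v[...,1];w=wood(im)
for nm,x0,x1,mk,h in (("box",150,188,V>140,50),("brick",199,238,V<60,30),("tags",247,287,(V>140)&(S<80),18),("mouse",296,336,V<60,12)):
    m=np.zeros(V.shape,np.uint8); m[226:296,x0:x1]=255*mk[226:296,x0:x1]; m&=~w
    m=cv2.morphologyEx(m,cv2.MORPH_OPEN,np.ones((3,3)))
    c=max(cv2.findContours(m,0,1)[0],key=cv2.contourArea)
    print(nm,cv2.boundingRect(c),rect(cast(s,c.reshape(-1,2),141+h)))
E
```

```text
box (154, 231, 16, 49) (array([447.3, 198.4]), 86.7, 25.1, -2.94)
brick (200, 232, 31, 52) (array([442.5, 103.9]), 93.4, 52.4, -2.89)
tags (250, 235, 31, 50) (array([437.4,  13.9]), 90.0, 54.3, -2.49)
mouse (299, 234, 32, 56) (array([432.7, -78.1]), 101.8, 57.8, -1.29)
```

View pics/t6.png

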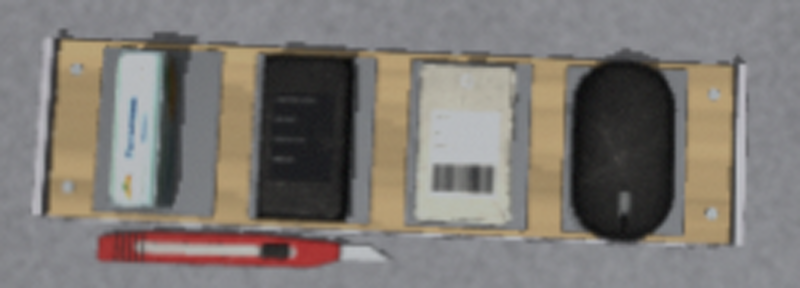

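View pics/s6.png

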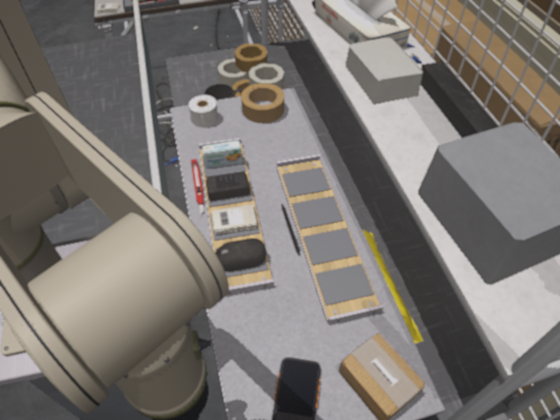

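Both views show box, brick, tags and mouse from left to right, upright. The three flat things measure within about 2 mm of pad centre and the box within about 3 mm. The full rack is empty.

```bash
python3 -c "
from bench import workorder
print(workorder.hand_in())"
```

```text
the job is handed in; nothing more can be done
None
```

The four things now sit on the empty rack in reverse order (box, brick, tags, mouse from left to right), upright and within about 3 mm of their pad centres, and the job was handed in after about 28 s of robot time; no verdict was shown.

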